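Load a drawer front into the boring station and start the chip extractor

TASK

The drawer-front panel lies askew on the level deck of the boring station. Get it squarely onto the sloped rollers so that it runs down to the sprung hold-down roller, and press it on under that roller until it is fully home against the stop bar, without ramming it; only then flip the bat toggle on the switch box over to its other side to start the chip extractor. Let go of everything at the end and leave the mallet, bottle and offcut alone.

Things in the scene. Friction and masses are not known exactly. Their poses are not given: they have to be found in the camera images.
- panel_center (a point): Centre (half-way up) of the loose pale wooden drawer front, a slab 150 (its x) x 100 (its y) x 22 mm (its z, up) with a dark mock finger hole on top; 0.18 to 0.37 kg. It starts on the deck, up to 0.25 rad askew to the fence and up to 40 mm clear of it. Too wide to grip across: push it.
- station: Fixed loading station, level frame: origin on the bench top straight below the axis of the first (crest) roller, mid-width; x points downhill along the track, y across it, z up. The level grey deck board, top 97.7 mm above the bench, spans x -238 to -12 and y -63 to +113 mm; its +y side is open. The crest roller's top is level with the deck.
- fence (a point): Middle of the top edge of the inner face of the fence along the deck's -y edge, at station (-125, -52, 109.7) mm; axes as the station's. The fence is 12 mm thick, rises 12 mm above the deck, runs the deck's whole length and is in line with the -y side guide of the rollers.
- bed: Sloped roller bed, 8 degrees: origin mid-width at its low end, in the plane of the roller tops; x downhill along the slope, z square to it. Ten free, damped rollers, diameter 20, x = -270 (crest) to -18 mm, 28 apart. Side guides, inner faces y = +-52 mm, 12 mm above the rollers, from x = -278 mm; the +y one flares outwards at its entry (40 mm).
- holddown (a point): Axis of the sprung hold-down roller across the bed, bed x = -45 mm, 31 mm above the roller plane; diameter 24 mm, so its underside waits at 19 mm and the 22 mm panel must lift it. It halts a panel that runs down by itself, its centre near bed x = -128 mm, short of the stop. Its bearing is stiff: it holds the panel where it was pushed. Its cross-bar on two posts is 83 mm high.
- stop: Adjustable stop, fixed frame (axes and origin as the bed's). It carries a steel bar across the bed, 100 mm wide, rising 25 mm, clamped where the last user left it: its face is anywhere from x = 0 to -25 mm, not measured: feel for it. Pushing the panel under the hold-down takes some 6 to 10 N, then 1 to 3 N, and against the bar the push rises steeply: 12 to 15 N is enough.
- switch_box: Grey box fixed to the bench, 85 (x) x 70 (y) x 50 mm high, origin at the centre of its underside. A bat toggle stands on the centre of its top; x of the box is the direction in which the toggle has to be flipped.
- toggle_tip (a point): Near the end of the steel bat toggle, 34 mm from its pivot, which is at the centre of the box's top face. The bat is 36 mm long, 6.4 mm thick at its foot and 11 mm at its end.
- toggle (a joint): Toggle angle in rad: 0 = off, leaning 0.4 rad from upright to the box's -x side; 0.8 = on, leaning 0.4 rad to the +x side. A spring snaps it over its centre (0.4) either way; about 2 N at the tip moves it.
- glue_bottle: Bystander: white capped bottle 170 mm high, 60 mm diameter; origin at its base.
- mallet: Bystander: wooden mallet lying down, head 70 x 120 x 60 mm, 260 mm long along x; origin on its underside.
- offcut: Bystander: wooden offcut 90 x 50 x 30 mm; origin on its underside.

How it is judged:
By the outcome, as a careful person would: the job done as asked, in the order asked, and still so for the second after the job is handed in, with the robot touching nothing.
It also fails if it takes over 58 s, if anything falls off the work surface, if the arm or the gripper's body presses on something with over 40 N, if the wrist force passes 120 N, or if a joint passes its speed limit or range.

ROBOT

A 6-joint arm with a two-finger parallel gripper is mounted at the origin on the work surface. World frame = base frame: x ahead of the robot, y to its left, z up, the work surface at z = 0. Lengths are in mm, angles in rad, forces in N, time in s.
With the tool pointing down it reaches from about 425 to 925 mm from the base axis. Payload 12.5 kg.
Tool frame: the origin (TCP) lies midway between the tips of the shut fingers; the grasp point (between the pads) lies 19 mm behind it; z points along the fingers, y is the direction in which the jaws open and shut (so a half turn about z gives the same grasp; the last joint's range is limited). The gripper opens to 85 mm and grips with 20 to 120 N. Pads are 22 mm wide; open, the fingers measure 114 mm over their backs; the gripper's body (76 mm by 85 mm) begins 54 mm behind the grasp point. The pads swing forward as they close: fully open they stand 13 mm farther back than shut.
Start: joints at [-1.405, 0.491, 1.559, -0, 1.092, -0.106], TCP at [167.813, -602.066, 231.327] pointing down, gripper open.
Joint ranges: [-3.1, 3.1], [-0.84, 2.19], [0.05, 2.79], [-1.13, 4.28], [0.06, 2.93], [-2.69, 2.69]. Speed limits (rad/s): [2.22, 2.22, 2.79, 3.14, 3.14, 3.14].

INTERFACE

Orientations are given as a 3x3 rotation matrix whose columns are the frame's x, y, z axes.
In Python, from station import ctrl, capture, camera_info gives the robot as it stands.
- The arm moves only by the tool step_arm, never from a script. Its argument "targets" is a list of rows, each a list of 7 numbers: the shift along the tool's x, y, z in cm, then the turn, a rotation vector about the tool's x, y, z in rad, then the gripper's target within -1 to 1 (shut at 1, half-way at 0, fully open at -1). In form: [[tx, ty, tz, rx, ry, rz, jaw], ...]. A call has exactly 10 rows; each row is the pose to reach, as a shift and turn from the pose commanded when the call began, along the tool's axes at that moment; what a row does not reach only later rows make up. A row lasts 1/8 s, in which the tool goes at most 62.5 mm and 10.7 degrees, less where a joint would pass 70% of its speed; a pose out of reach is approached as far as the arm can. A call with a gripper value outside its range is refused whole. The fingers move at their own pace and stop on an object; "force" is the grip in N (left out, the last holds). Time passes only in rows, so rows that repeat a pose let the fingers close, or fill a call up. It gives the time, the measured TCP pose, the force and the opening at its end, in the units of the state.
- ctrl.get_state(): the state, without advancing time (a new reading comes with each control period).
- capture(name): name is "side" or "top" or "wrist"; returns the picture (400x640x3 uint8, red, green, blue); there is no depth.
- camera_info(name): a dict with "camera_matrix" (3x3 intrinsics, pixels), "R" (3x3) and "t" (3): a world point X has camera coordinates R X + t. Camera axes: x right, y down, z forward; pixel columns grow to the right and rows downward; lengths in mm; the calibration is good to about 2 mm. The wrist camera is an equidistant fisheye: a pixel r from the principal point sees the ray r / f radians off the axis. A picture is of the moment at which its call begins: read the wrist's pose just before it. camera_info takes no time and is no camera call; for the wrist camera it gives the pose at the moment of the call.
- ctrl.job_done(): hands the job in, once; it reports no verdict.
The state is a dict: "t": time; "joints": joint angles; "dq": joint speeds; "joint_efforts": joint torques, N m; "tool_pos": TCP position; "ee_rot": TCP orientation; "force": force on the tool from outside, world axes, zero at the start; "moment": the same for the moment, N m; "gripper_width": opening from 0.0 (shut) to 1.0 (fully open).
Only numpy, scipy, OpenCV 4.12 (cv2) and the standard library are available. Lean on these libraries where they do the work, as an engineer would, in place of code of your own. Each camera call takes 0.05 s, during which the arm holds its last target.

## Working session

There is one attempt and no reset: what is moved stays moved. The work goes in short steps, Python scripts to look and compute and a tool call to move; the robot and the scene stay as the last step left them, time stands still between calls to the robot, and variables do not carry over. Pictures are saved under pics/ and viewed, and the job is handed in when it is done.

Besides the shell and the picture viewer there is one more tool, called after "Request:" by a JSON object that holds its "api" and its "payload". step_arm: Moves the arm, as the interface text tells. Its arguments: {"type":"object","properties":{"targets":{"type":"array","items":{"type":"array","items":{"type":"number"}}},"force":{"type":"number"}},"required":["targets"]}

```bash
ls; mkdir -p pics
python3 - <<'E'
from station import ctrl, capture, camera_info
import cv2
for n in ("side","top","wrist"):
    i=camera_info(n); print(n,i)
    cv2.imwrite(f"pics/a_{n}.png",capture(n)[:,:,::-1])
s=ctrl.get_state(); print(s)
E
```

```text
pics
side {'camera_matrix': array([[363.9506662 ,   0.        , 317.96640739],
       [  0.        , 363.9506662 , 200.63634652],
       [  0.        ,   0.        ,   1.        ]]), 'R': array([[ 0.90893141, -0.4168893 ,  0.00685672],
       [-0.31650481, -0.70058473, -0.63953557],
       [ 0.27141925,  0.57912378, -0.76873093]]), 't': array([-526.36628949,  329.37309978,  637.26023585])}
top {'camera_matrix': array([[458.15335394,   0.        , 315.41177309],
       [  0.        , 458.15335394, 194.85127071],
       [  0.        ,   0.        ,   1.        ]]), 'R': array([[ 0.01045012, -0.99994462, -0.0012432 ],
       [-0.99452489, -0.01026419, -0.10399465],
       [ 0.10397613,  0.00232315, -0.99457708]]), 't': array([  69.83080378,  616.21695548, 1175.26071664])}
wrist {'camera_matrix': array([[309.70691629,   0.        , 322.98502727],
       [  0.        , 309.70691629, 198.72051559],
       [  0.        ,   0.        ,   1.        ]]), 'R': array([[ 2.68744744e-01, -9.63211128e-01, -7.65241972e-04],
       [-9.13474566e-01, -2.55119620e-01,  3.16982960e-01],
       [-3.05516
[... 189 characters left out ...]
3163807e-05,
        1.09170750e+00, -1.05593420e-01]), 'dq': array([-0.00011009, -0.00179587, -0.00268001, -0.00112427,  0.0009877 ,
       -0.00153999]), 'joint_efforts': array([ 2.99483872e-03, -6.18707657e+01, -2.61692673e+01, -2.85742493e-05,
        3.16892583e-03,  5.08130472e-05]), 'tool_pos': array([ 167.77979128, -601.88476922,  230.8552858 ]), 'ee_rot': array([[ 9.63284863e-01,  2.68481362e-01, -1.75526223e-04],
       [ 2.68481414e-01, -9.63284498e-01,  8.40812638e-04],
       [ 5.66608330e-05, -8.57067615e-04, -9.99999631e-01]]), 'force': array([ 0.31128949,  0.57950942, -0.04208248]), 'moment': array([-0.01752335, -0.06061396, -0.02542478]), 'gripper_width': 0.9989996557560792}
```

View pics/a_side.png

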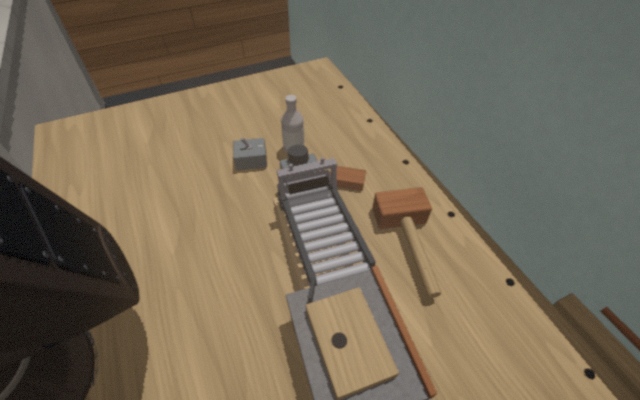

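View pics/a_top.png

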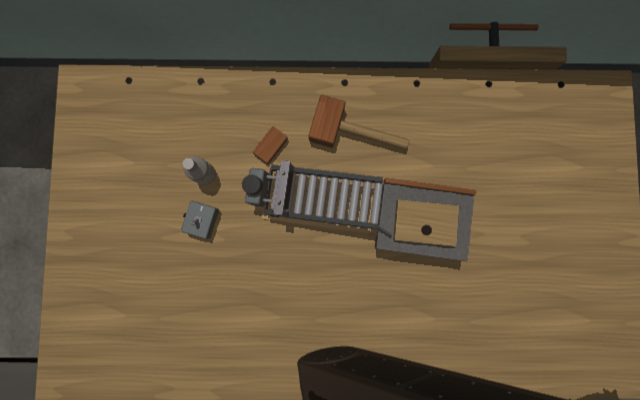

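View pics/a_wrist.png

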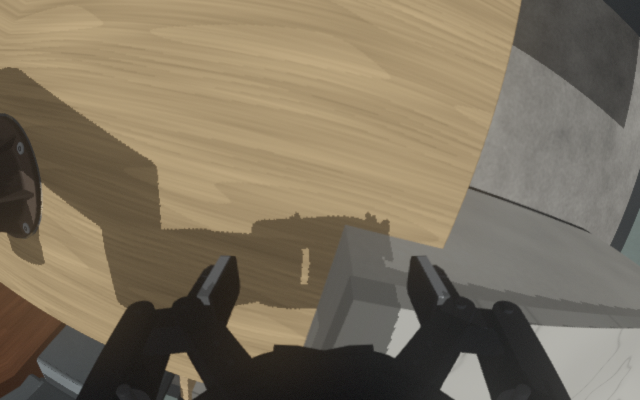

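Run:
```python
import cv2
a=cv2.imread("pics/a_top.png")
cv2.imwrite("pics/b1.png",cv2.resize(a[150:280,360:490],None,fx=6,fy=4.6*6/4.6*0.75,interpolation=cv2.INTER_CUBIC)[:600])
cv2.imwrite("pics/b1.png",cv2.resize(a[165:275,365:485],None,fx=5,fy=5,interpolation=cv2.INTER_CUBIC))
cv2.imwrite("pics/b2.png",cv2.resize(a[120:250,170:330],None,fx=4.5,fy=4.5,interpolation=cv2.INTER_CUBIC))
b=cv2.imread("pics/a_side.png")
cv2.imwrite("pics/b3.png",cv2.resize(b[85:235,220:380],None,fx=4,fy=4,interpolation=cv2.INTER_CUBIC))
```

```text
(no output)
```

View pics/b1.png

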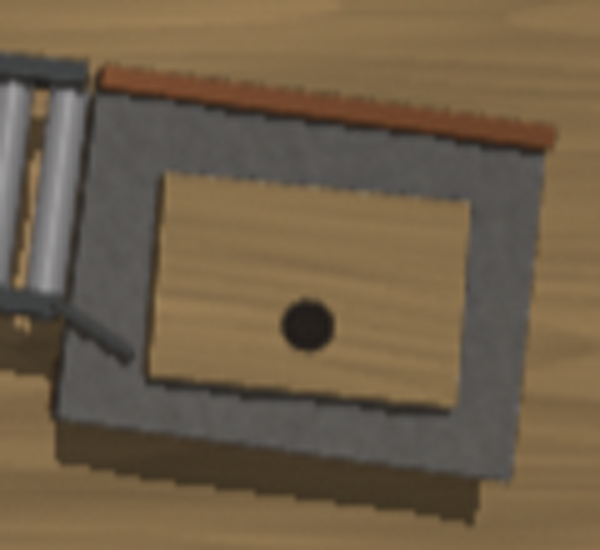

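View pics/b2.png

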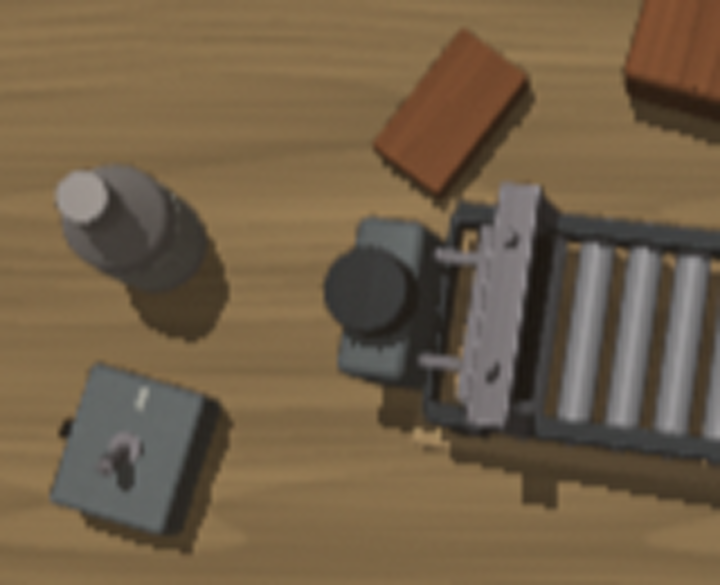

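View pics/b3.png

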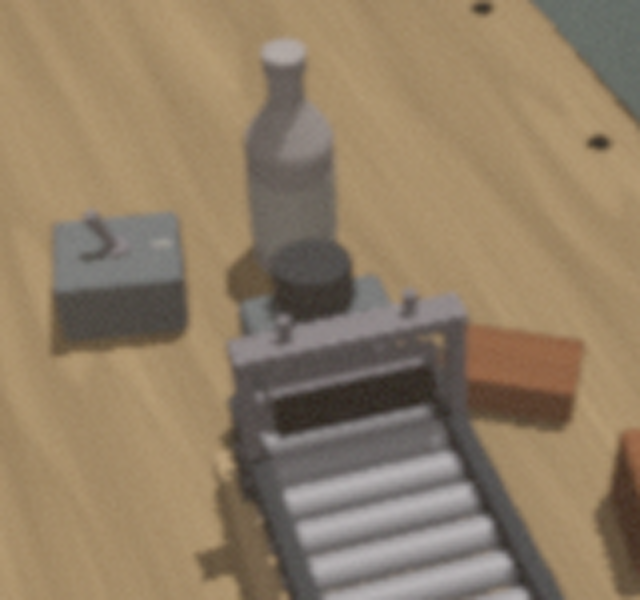

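```bash
cat > h.py <<'E'
import numpy as np, cv2
from station import ctrl, capture, camera_info
def ray(n,uv,ci=None):
    c=ci or camera_info(n); K,R,t=c['camera_matrix'],c['R'],c['t']
    d=R.T@np.linalg.solve(K,[uv[0],uv[1],1.]); return -R.T@t,d
def onz(n,uv,z):
    o,d=ray(n,uv); return o+d*(z-o[2])/d[2]
def proj(n,X):
    c=camera_info(n); p=c['camera_matrix']@(c['R']@np.asarray(X,float)+c['t']); return p[:2]/p[2]
def tri(a,b):
    o1,d1=ray(*a);o2,d2=ray(*b);d1/=np.linalg.norm(d1);d2/=np.linalg.norm(d2)
    A=np.c_[d1,-d2];s=np.linalg.lstsq(A,o2-o1,rcond=None)[0]
    p,q=o1+s[0]*d1,o2+s[1]*d2; return (p+q)/2,np.linalg.norm(p-q)
E
python3 - <<'E'
from h import *
np.set_printoptions(suppress=True,precision=1)
T=lambda x,y:(365+x/5-.4,165+y/5-.4)
z=97.7
for nm,p,zz in [("dk -12,113",(55,420),z),("dk -238,113",(508,480),z),("fence out -12?",(103,67),z+12),("fence out -238",(555,127),z+12),("fence in -238",(548,150),z+12),("p1",(163,173),z+22),("p2",(470,202),z+22),("p3",(455,410),z+22),("p4",(150,380),z+22),("hole",(308,325),z+22)]:
    print(nm,onz("top",T(*p),zz))
B=lambda x,y:(170+x/4.5-.4,120+y/4.5-.4)
for nm,p in [("c1",(97,365)),("c2",(212,400)),("c3",(165,533)),("c4",(52,493)),("mark",(142,398))]:
    print(nm,onz("top",B(*p),50))
S=lambda x,y:(220+x/4-.4,85+y/4-.4)
print([onz("side",S(*p),50) for p in [(55,222),(178,213),(185,283),(55,293),(160,243)]])
for n in("top","side"):
    c=camera_info(n);print(n,-c['R'].T@c['t'])
E
```

```text
dk -12,113 [477.1 -73.4  97.7]
dk -238,113 [ 450.2 -295.6   97.7]
fence out -12? [651.1 -96.2 109.7]
fence out -238 [ 623.5 -319.   109.7]
fence in -238 [ 612.  -315.2  109.7]
p1 [ 597.7 -123.7  119.7]
p2 [ 585.  -273.1  119.7]
p3 [ 484.2 -263.7  119.7]
p4 [ 497.1 -116.6  119.7]
hole [ 524.4 -193.3  119.7]
c1 [595.  398.3  50. ]
c2 [575.5 331.3  50. ]
c3 [499.  355.7  50. ]
c4 [521.1 421.2  50. ]
mark [576.2 371.7  50. ]
[array([520.8, 423.1,  50. ]), array([599.7, 397.9,  50. ]), array([580.9, 330.4,  50. ]), array([501.3, 355.9,  50. ]), array([578.7, 373.9,  50. ])]
top [ 489.9   73.4 1233.1]
side [ 409.7 -357.7  704.1]
```

Run:
```python
import cv2
a=cv2.imread("pics/a_top.png");b=cv2.imread("pics/a_side.png")
cv2.imwrite("pics/c1.png",cv2.resize(a[195:245,175:225],None,fx=11,fy=11,interpolation=cv2.INTER_CUBIC))
cv2.imwrite("pics/c2.png",cv2.resize(b[130:175,225:275],None,fx=11,fy=11,interpolation=cv2.INTER_CUBIC))
```

```text
(no output)
```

View pics/c1.png

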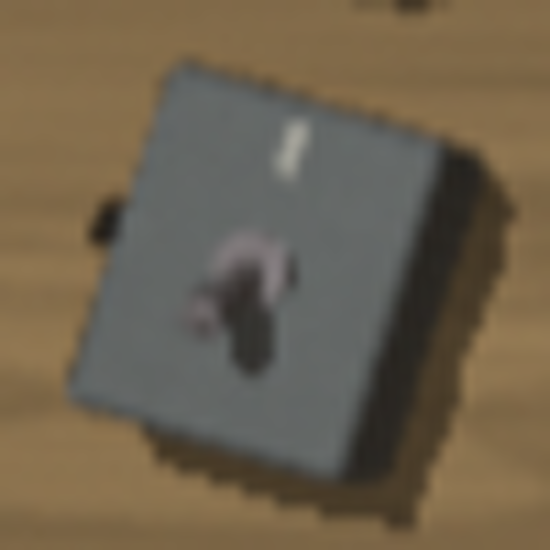

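View pics/c2.png

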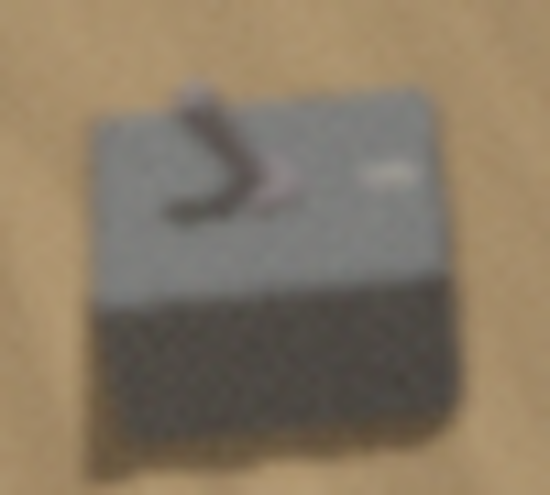

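```bash
cat >> h.py <<'E'
np.set_printoptions(suppress=True,precision=3)
from scipy.spatial.transform import Rotation as Rn
PSI=1.449; O=np.array([590.,-75.,0])
XS=np.array([np.cos(PSI),np.sin(PSI),0]);YS=np.array([-np.sin(PSI),np.cos(PSI),0]);ZS=np.array([0,0,1.])
def st(x,y,z): return O+x*XS+y*YS+z*ZS
def tost(p): d=np.asarray(p)-O; return np.array([d@XS,d@YS,d[2]])
def bed(x,y,z):
    c,s=np.cos(np.radians(8)),np.sin(np.radians(8)); return st(268.8+x*c+z*s,y,60-x*s+z*c)
def Rdown(yaw,tilt=0):
    x=np.array([np.cos(yaw),np.sin(yaw),0]);z=np.array([0,0,-1.]);R=np.c_[x,np.cross(z,x),z]
    return R@Rn.from_rotvec([0,tilt,0]).as_matrix()
def row(p,R,p0=None,R0=None):
    s=ctrl.get_state(); p0=s['tool_pos'] if p0 is None else p0; R0=s['ee_rot'] if R0 is None else R0
    return np.r_[R0.T@(np.asarray(p)-p0)/10, Rn.from_matrix(R0.T@R).as_rotvec()]
def info():
    s=ctrl.get_state(); R=s['ee_rot']; print("t",s['t'],"pos",s['tool_pos'],"st",tost(s['tool_pos']),"yaw",np.arctan2(R[1,0],R[0,0]),"F",s['force'],"Fst",s['force']@XS,s['force']@YS,"w",s['gripper_width'])
E
python3 - <<'E'
from h import *
print(tri(("top",(193.2,223.6)),("side",(242.5,138.8))))
info()
print(st(-124,118,160), row(st(-124,118,160),Rdown(PSI-np.pi/2)), row(st(-124,118,103),Rdown(PSI-np.pi/2)))
E
```

```text
(array([536.574, 382.12 ,  80.696]), np.float64(4.0734442169133995))
t 0.15 pos [ 167.78  -601.885  230.855] st [-574.279  355.078  230.855] yaw 0.27181621817284635 F [ 0.311  0.58  -0.042] Fst 0.613036661699776 -0.23857571580335707 w 0.9989996557560792
[ 457.809 -183.745  160.   ] [ 39.164 -32.486   7.116  -0.001   0.      0.394] [ 39.164 -32.481  12.816  -0.001   0.      0.394]
```

Request:
{"api": "step_arm", "payload": {"targets": [[4, -3.3, 0.7, 0, 0, 0.04, 0], [8, -6.6, 1.4, 0, 0, 0.1, 0], [12, -10, 2.1, 0, 0, 0.16, 0], [16, -13.2, 2.8, 0, 0, 0.2, 0], [20, -16.5, 3.5, 0, 0, 0.25, 0], [24, -20, 4.2, 0, 0, 0.3, 0], [28, -23, 5, 0, 0, 0.35, 0], [32, -26.5, 6, 0, 0, 0.39, 0], [36, -30, 6.6, 0, 0, 0.394, 0], [39.2, -32.5, 7.1, 0, 0, 0.394, 0]]}}

```text
t: 1.4
tool_pos: [458.9, -181.9, 160.0]
ee_rot: [[0.993, -0.121, -0.0], [-0.121, -0.993, 0.0], [-0.0, -0.0, -1.0]]
force: [0.0, -1.7, -0.0]
gripper_width: 0.501
```

Run:
```python
from h import *
info()
print(row(st(-124,118,103),Rdown(PSI-np.pi/2)))
cv2.imwrite("pics/d1.png",capture("side")[:,:,::-1])
```

```text
t 1.4 pos [ 458.923 -181.887  159.993] st [-122.02   117.12   159.993] yaw -0.12138297549964068 F [ 0.039 -1.656 -0.049] Fst -1.6385165181618473 -0.23976933760488334 w 0.5013490935890897
[-0.086  0.198  5.699 -0.     0.     0.   ]
```

View pics/d1.png

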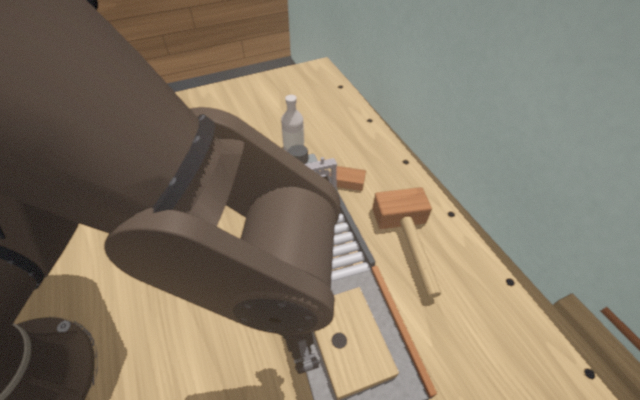

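Request:
{"api": "step_arm", "payload": {"targets": [[0, 0.1, 2, 0, 0, 0, 0], [0, 0.2, 4, 0, 0, 0, 0], [0.2, 0.2, 5.5, 0, 0, 0, 0], [0.9, 0.2, 5.7, 0, 0, 0, 0], [1.6, 0.2, 5.7, 0, 0, 0, 0], [2.1, 0.2, 5.7, 0, 0, 0, 0], [2.7, 0.2, 5.7, 0, 0, 0, 0], [3.3, 0.2, 5.7, 0, 0, 0, 0], [3.9, 0.2, 5.7, 0, 0, 0, 0], [4.5, 0.2, 5.7, 0, 0, 0, 0]]}}

```text
t: 2.7
tool_pos: [502.9, -191.3, 103.3]
ee_rot: [[0.993, -0.122, -0.0], [-0.122, -0.993, -0.0], [-0.0, 0.0, -1.0]]
force: [-2.2, 1.3, 1.7]
gripper_width: 0.497
```

Run:
```python
from h import *
info()
cv2.imwrite("pics/d2.png",cv2.resize(capture("top")[155:280,360:490,::-1],None,fx=4.5,fy=4.5,interpolation=cv2.INTER_CUBIC))
```

```text
t 2.7 pos [ 502.906 -191.29   103.313] st [-126.01    72.32   103.313] yaw -0.12226986946126667 F [-2.218  1.327  1.739] Fst 1.0478173723406286 2.3626685168865493 w 0.4967917004364132
```

View pics/d2.png

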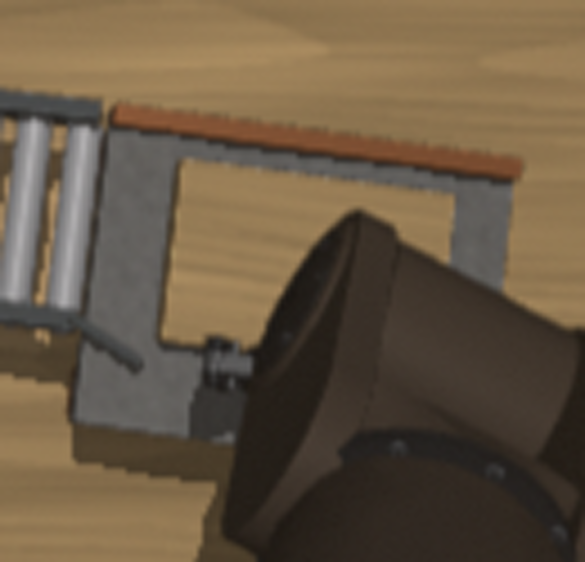

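Request:
{"api": "step_arm", "payload": {"targets": [[0.3, 0, 0, 0, 0, 0, 0], [0.6, 0, 0, 0, 0, 0, 0], [0.9, 0, 0, 0, 0, 0, 0], [1.0, 0, 0, 0, 0, 0, 0], [1.1, 0, 0, 0, 0, 0, 0], [1.15, 0, 0, 0, 0, 0, 0], [1.2, 0, 0, 0, 0, 0, 0], [1.25, 0, 0, 0, 0, 0, 0], [1.3, 0, 0, 0, 0, 0, 0], [1.3, 0, 0, 0, 0, 0, 0]]}}

```text
t: 4.0
tool_pos: [515.6, -192.8, 103.3]
ee_rot: [[0.993, -0.122, 0.0], [-0.122, -0.993, -0.0], [0.0, 0.0, -1.0]]
force: [-1.2, 0.4, -0.1]
gripper_width: 0.501
```

Run:
```python
from h import *
info()
cv2.imwrite("pics/d3.png",cv2.resize(capture("top")[155:280,360:490,::-1],None,fx=4.5,fy=4.5,interpolation=cv2.INTER_CUBIC))
```

```text
t 4.0 pos [ 515.574 -192.839  103.294] st [-126.008   59.558  103.294] yaw -0.12221402859988409 F [-1.202  0.368 -0.147] Fst 0.21940048552775893 1.2375256385128353 w 0.5005367767324076
```

View pics/d3.png

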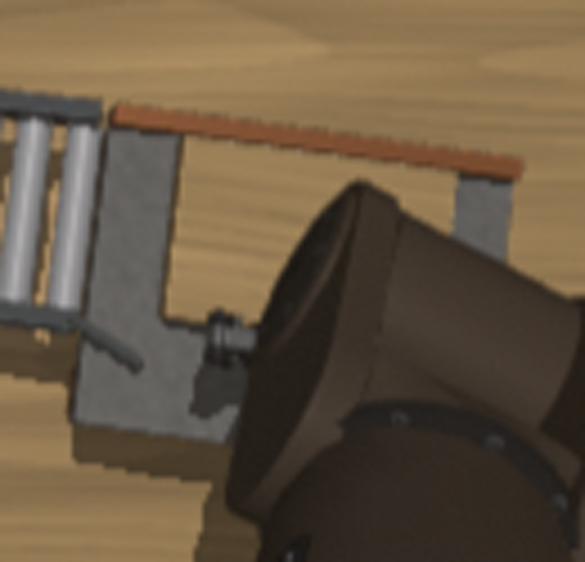

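Request:
{"api": "step_arm", "payload": {"targets": [[0.03, 0, 0, 0, 0, 0, 0], [0.06, 0, 0, 0, 0, 0, 0], [0.09, 0, 0, 0, 0, 0, 0], [0.12, 0, 0, 0, 0, 0, 0], [0.14, 0, 0, 0, 0, 0, 0], [0.16, 0, 0, 0, 0, 0, 0], [0.18, 0, 0, 0, 0, 0, 0], [0.2, 0, 0, 0, 0, 0, 0], [0.22, 0, 0, 0, 0, 0, 0], [0.22, 0, 0, 0, 0, 0, 0]]}}

```text
t: 5.3
tool_pos: [517.3, -192.9, 103.3]
ee_rot: [[0.993, -0.122, -0.001], [-0.122, -0.993, 0.0], [-0.001, -0.0, -1.0]]
force: [-6.0, 1.4, 3.0]
gripper_width: 0.5
```

Run:
```python
from h import *
info()
```

```text
t 5.3 pos [ 517.257 -192.945  103.294] st [-125.909   57.874  103.294] yaw -0.1222362854957929 F [-6.033  1.418  2.96 ] Fst 0.6746625218324422 6.160214311290343 w 0.5002281728980807
```

Run:
```python
from h import *
for z in(150,103): print(row(st(-236,-1,z),Rdown(PSI)))
```

```text
[ 5.888 11.006 -4.678 -0.001  0.001 -1.571]
[ 5.892 11.006  0.022 -0.001  0.001 -1.571]
```

Request:
{"api": "step_arm", "payload": {"targets": [[-1.5, 0, -1, 0, 0, 0, 0], [-1.5, 0, -5, 0, 0, -0.18, 0], [-0.5, 2, -5, 0, 0, -0.36, 0], [0.5, 4, -5, 0, 0, -0.54, 0], [1.5, 6, -5, 0, 0, -0.72, 0], [2.5, 7.5, -5, 0, 0, -0.9, 0], [3.5, 9, -5, 0, 0, -1.08, 0], [4.5, 10, -5, 0, 0, -1.26, 0], [5.2, 11, -5, 0, 0, -1.44, 0], [5.9, 11, -5, 0, 0, -1.571, 0]]}}

```text
t: 6.55
tool_pos: [562.6, -310.2, 153.9]
ee_rot: [[0.118, 0.993, 0.001], [0.993, -0.118, -0.001], [-0.001, 0.001, -1.0]]
force: [-0.7, 0.3, 0.1]
gripper_width: 0.502
```

Run:
```python
from h import *
info()
print(row(st(-236,-2,103),Rdown(PSI)))
cv2.imwrite("pics/e1.png",cv2.resize(capture("top")[155:280,360:490,::-1],None,fx=4.5,fy=4.5,interpolation=cv2.INTER_CUBIC))
```

```text
t 6.55 pos [ 562.584 -310.183  153.942] st [-236.771   -1.361  153.942] yaw 1.4530022973702508 F [-0.664  0.34   0.074] Fst 0.25653039342822953 0.7006171085735725 w 0.5023193229967675
[0.08  0.058 5.094 0.001 0.001 0.004]
```

View pics/e1.png

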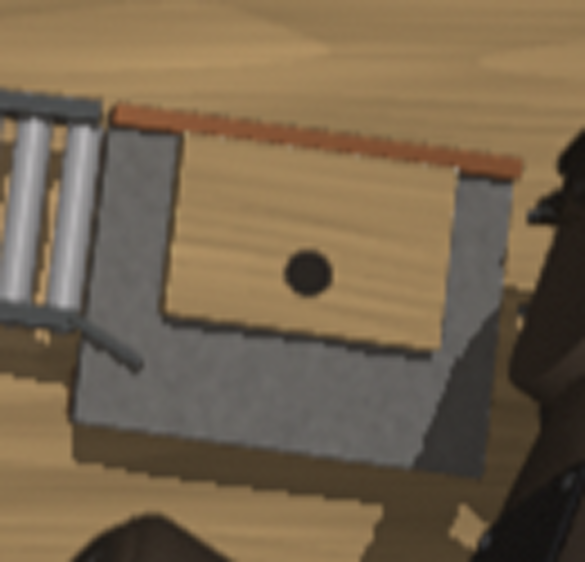

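Request:
{"api": "step_arm", "payload": {"targets": [[0, 0, 2.5, 0, 0, 0, 0], [0.1, 0, 5.0, 0, 0, 0, 0], [0.8, 0, 5.1, 0, 0, 0, 0], [1.5, 0, 5.1, 0, 0, 0, 0], [2.1, 0, 5.1, 0, 0, 0, 0], [2.6, 0, 5.1, 0, 0, 0, 0], [3.2, 0, 5.1, 0, 0, 0, 0], [3.9, 0, 5.1, 0, 0, 0, 0], [4.7, 0, 5.1, 0, 0, 0, 0], [5.5, 0, 5.1, 0, 0, 0, 0]]}}

```text
t: 7.85
tool_pos: [569.6, -254.3, 102.3]
ee_rot: [[0.122, 0.993, 0.0], [0.993, -0.122, -0.0], [-0.0, 0.0, -1.0]]
force: [-0.8, -1.9, 1.5]
gripper_width: 0.496
```

Run:
```python
from h import *
info()
cv2.imwrite("pics/e2.png",cv2.resize(capture("top")[155:280,360:490,::-1],None,fx=4.5,fy=4.5,interpolation=cv2.INTER_CUBIC))
```

```text
t 7.85 pos [ 569.591 -254.336  102.312] st [-180.487   -1.531  102.312] yaw 1.4487707560265572 F [-0.785 -1.935  1.508] Fst -2.0161371704292153 0.5438711977121148 w 0.4961969935354419
```

View pics/e2.png

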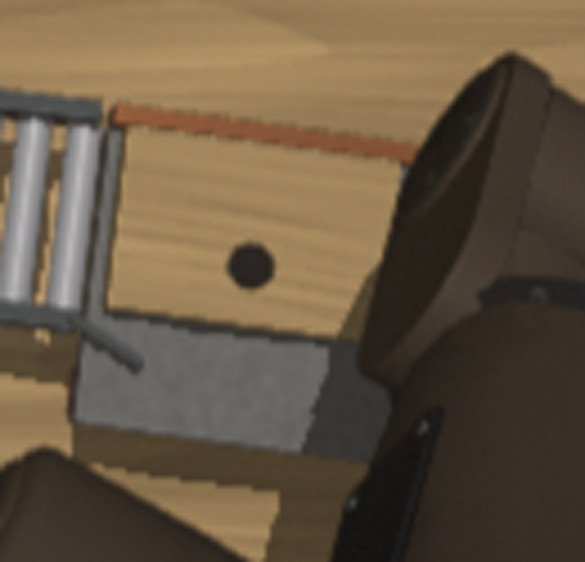

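Request:
{"api": "step_arm", "payload": {"targets": [[0.7, 0, 0, 0, 0, 0, 0], [1.4, 0, 0, 0, 0, 0, 0], [2.1, 0, 0, 0, 0, 0, 0], [2.8, 0, 0, 0, 0, 0, 0], [3.5, 0, 0, 0, 0, 0, 0], [4.2, 0, 0, 0, 0, 0, 0], [4.9, 0, 0, 0, 0, 0, 0], [5.6, 0, 0, 0, 0, 0, 0], [6.3, 0, 0, 0, 0, 0, 0], [7, 0, 0, 0, 0, 0, 0]]}}

```text
t: 9.15
tool_pos: [578.1, -184.9, 102.3]
ee_rot: [[0.122, 0.993, 0.0], [0.993, -0.122, -0.0], [-0.0, 0.0, -1.0]]
force: [0.7, -0.9, 0.7]
gripper_width: 0.498
```

Run:
```python
from h import *
info()
cv2.imwrite("pics/e3.png",cv2.resize(capture("top")[155:280,300:490,::-1],None,fx=4.,fy=4.,interpolation=cv2.INTER_CUBIC))
```

```text
t 9.15 pos [ 578.099 -184.896  102.301] st [-110.527   -1.539  102.301] yaw 1.4487700246220239 F [ 0.698 -0.878  0.695] Fst -0.7870329782475788 -0.8000048528683474 w 0.49827203296964884
```

View pics/e3.png

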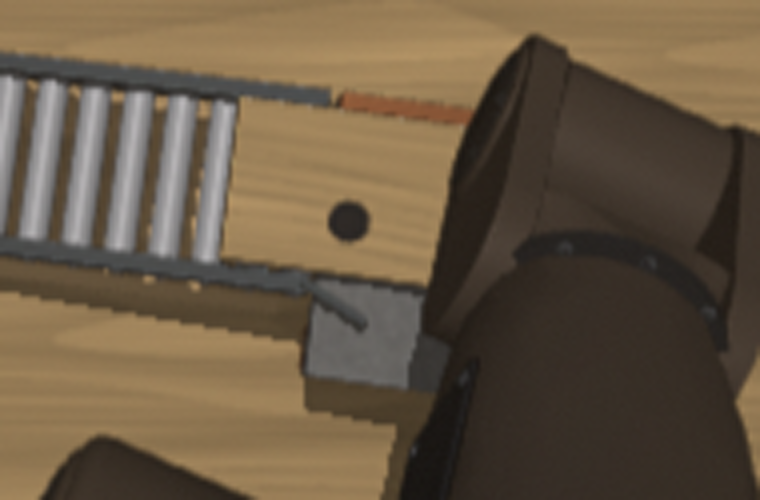

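Request:
{"api": "step_arm", "payload": {"targets": [[0.5, 0, 0, 0, 0, 0, 0], [1.0, 0, 0, 0, 0, 0, 0], [1.5, 0, 0, 0, 0, 0, 0], [2.0, 0, 0, 0, 0, 0, 0], [2.4, 0, 0, 0, 0, 0, 0], [2.8, 0, 0, 0, 0, 0, 0], [3.2, 0, 0, 0, 0, 0, 0], [3.6, 0, 0, 0, 0, 0, 0], [4.0, 0, 0, 0, 0, 0, 0], [4.4, 0, 0, 0, 0, 0, 0]]}}

```text
t: 10.45
tool_pos: [583.4, -141.4, 102.3]
ee_rot: [[0.122, 0.993, -0.0], [0.993, -0.122, -0.0], [-0.0, -0.0, -1.0]]
force: [0.5, 0.8, -0.1]
gripper_width: 0.499
```

Run:
```python
from h import *
info()
cv2.imwrite("pics/e4.png",cv2.resize(capture("top")[145:270,250:440,::-1],None,fx=4.,fy=4.,interpolation=cv2.INTER_CUBIC))
```

```text
t 10.45 pos [ 583.424 -141.422  102.261] st [-66.729  -1.543 102.261] yaw 1.448825923330076 F [ 0.505  0.786 -0.134] Fst 0.8415959079781838 -0.40602533114186784 w 0.49919833096230404
```

View pics/e4.png

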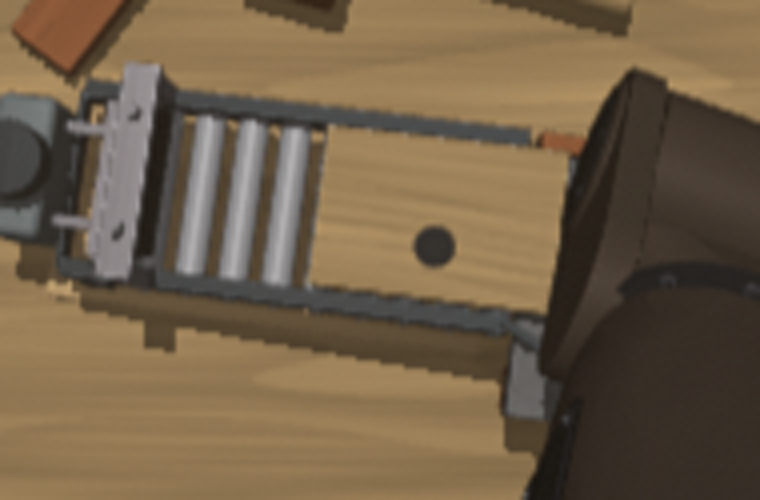

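Run:
```python
from h import *
info()
for b in [(-240,20),(-236,5)]: print(bed(b[0],-1.5,b[1]),row(bed(b[0],-1.5,b[1]),Rdown(PSI,-0.1396)))
```

```text
t 10.5 pos [ 583.439 -141.055  102.284] st [-66.362  -1.513 102.284] yaw 1.449037409326881 F [ 0.515  0.828 -0.732] Fst 0.8848128097113358 -0.4103003603081748 w 0.49559885081383254
[595.61  -41.514 113.207] [10.028 -0.001 -1.092 -0.    -0.14   0.   ]
[595.838 -39.655  97.796] [10.215 -0.001  0.449 -0.    -0.14   0.   ]
```

Request:
{"api": "step_arm", "payload": {"targets": [[0, 0, -1.1, 0, 0, 0, 0], [1.5, 0, -1.1, 0, 0, 0, 0], [3, 0, -1.1, 0, -0.04, 0, 0], [4.5, 0, -1.1, 0, -0.08, 0, 0], [6, 0, -1.1, 0, -0.12, 0, 0], [7.5, 0, -1.1, 0, -0.14, 0, 0], [9, 0, -1.1, 0, -0.14, 0, 0], [10, 0, -1.1, 0, -0.14, 0, 0], [10.1, 0, -0.4, 0, -0.14, 0, 0], [10.2, 0, 0.4, 0, -0.14, 0, 0]]}}

```text
t: 11.75
tool_pos: [595.7, -40.8, 97.7]
ee_rot: [[0.121, 0.993, -0.017], [0.983, -0.122, -0.138], [-0.14, -0.0, -0.99]]
force: [-0.5, 0.2, -0.9]
gripper_width: 0.497
```

Run:
```python
from h import *
info()
cv2.imwrite("pics/f1.png",cv2.resize(capture("top")[145:270,250:440,::-1],None,fx=4.,fy=4.,interpolation=cv2.INTER_CUBIC))
cv2.imwrite("pics/f2.png",capture("side")[:,:,::-1])
```

```text
t 11.75 pos [595.724 -40.782  97.712] st [34.66  -1.524 97.712] yaw 1.448383382467254 F [-0.462  0.158 -0.864] Fst 0.10109400528038437 0.47792695418236025 w 0.4971006783052818
```

View pics/f1.png

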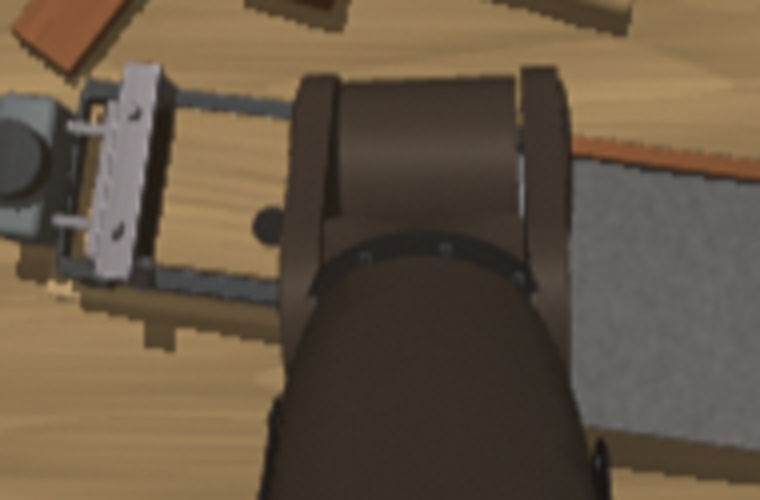

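View pics/f2.png

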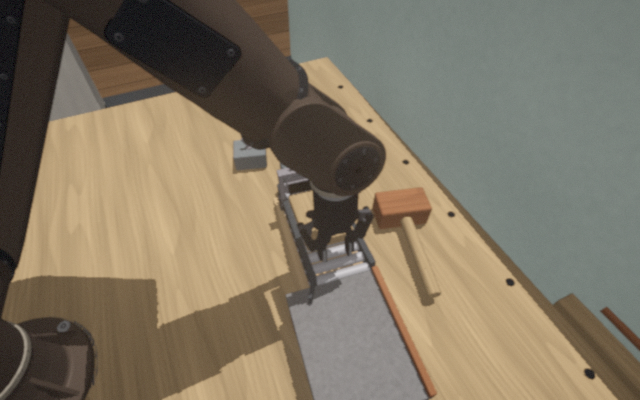

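Request:
{"api": "step_arm", "payload": {"targets": [[0.4, 0, 0, 0, 0, 0, 0], [0.8, 0, 0, 0, 0, 0, 0], [1.2, 0, 0, 0, 0, 0, 0], [1.5, 0, 0, 0, 0, 0, 0], [1.7, 0, 0, 0, 0, 0, 0], [1.9, 0, 0, 0, 0, 0, 0], [2.1, 0, 0, 0, 0, 0, 0], [2.3, 0, 0, 0, 0, 0, 0], [2.5, 0, 0, 0, 0, 0, 0], [2.6, 0, 0, 0, 0, 0, 0]]}}

```text
t: 13.1
tool_pos: [598.9, -15.7, 94.9]
ee_rot: [[0.12, 0.993, -0.017], [0.983, -0.122, -0.14], [-0.141, -0.0, -0.99]]
force: [-0.6, -5.4, 2.8]
gripper_width: 0.501
```

```bash
cat >> h.py <<'E'
def binfo():
    s=ctrl.get_state(); c,q=np.cos(np.radians(8)),np.sin(np.radians(8)); p=tost(s['tool_pos'])-[268.8,0,60]; XB=c*XS-q*ZS
    print("t",s['t'],"bed x %.2f y %.2f z %.2f"%(c*p[0]-q*p[2],p[1],q*p[0]+c*p[2]),"push %.2f"%(-s['force']@XB),"F",s['force'],"M",s['moment'])
E
python3 - <<'E'
from h import *
binfo()
E
```

```text
t 13.1 bed x -211.65 y -1.60 z 5.49 push 5.76 F [-0.584 -5.401  2.765] M [-1.042  0.233  0.   ]
```

Request:
{"api": "step_arm", "payload": {"targets": [[0.2, 0, 0, 0, 0, 0, 0], [0.4, 0, 0, 0, 0, 0, 0], [0.6, 0, 0, 0, 0, 0, 0], [0.8, 0, 0, 0, 0, 0, 0], [1.0, 0, 0, 0, 0, 0, 0], [1.2, 0, 0, 0, 0, 0, 0], [1.4, 0, 0, 0, 0, 0, 0], [1.6, 0, 0, 0, 0, 0, 0], [1.8, 0, 0, 0, 0, 0, 0], [2.0, 0, 0, 0, 0, 0, 0]]}}

```text
t: 14.35
tool_pos: [601.4, 4.9, 91.9]
ee_rot: [[0.121, 0.993, -0.017], [0.983, -0.122, -0.139], [-0.14, 0.0, -0.99]]
force: [0.6, -1.7, 1.7]
gripper_width: 0.506
```

Run:
```python
from h import *
binfo()
```

```text
t 14.35 bed x -190.75 y -1.64 z 5.37 push 1.82 F [ 0.604 -1.688  1.666] M [-0.164 -0.162  0.009]
```

Run:
```python
from h import *
a=capture("top")[:,:,::-1]; cv2.imwrite("pics/g_full.png",a)
cv2.imwrite("pics/g1.png",cv2.resize(a[155:220,235:305],None,fx=9,fy=9,interpolation=cv2.INTER_CUBIC))
b=cv2.imread("pics/a_top.png")
cv2.imwrite("pics/g2.png",cv2.resize(b[155:220,235:305],None,fx=9,fy=9,interpolation=cv2.INTER_CUBIC))
f=lambda X:(proj("top",X)-[235,155]+.5)*9
for x in(0,-5,-10,-15,-20,-25,-30): print(x,f(bed(x,-40,25)),f(bed(x,40,25)))
print(f(bed(-45,-40,83)),f(bed(-45,40,83)))
```

```text
0 [324.012 172.304] [283.368 453.231]
-5 [341.195 174.228] [300.647 455.355]
-10 [358.401 176.154] [317.949 457.482]
-15 [375.629 178.082] [335.274 459.612]
-20 [392.881 180.013] [352.622 461.744]
-25 [410.155 181.947] [369.993 463.88 ]
-30 [427.452 183.883] [387.388 466.018]
[436.19  154.249] [394.008 451.534]
```

View pics/g1.png

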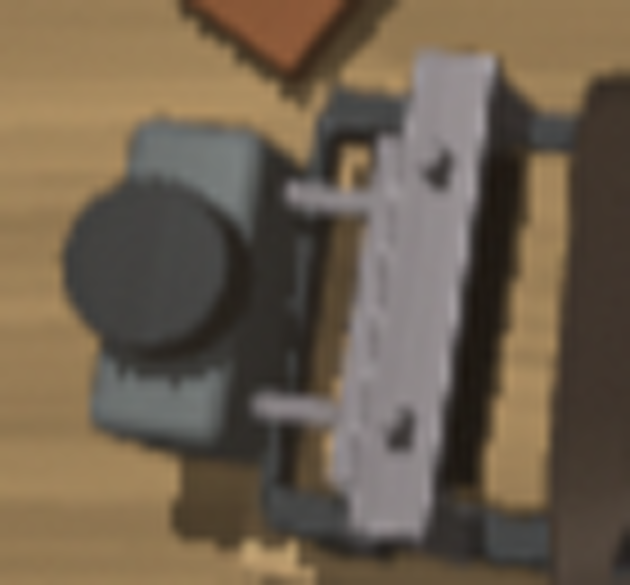

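View pics/g2.png

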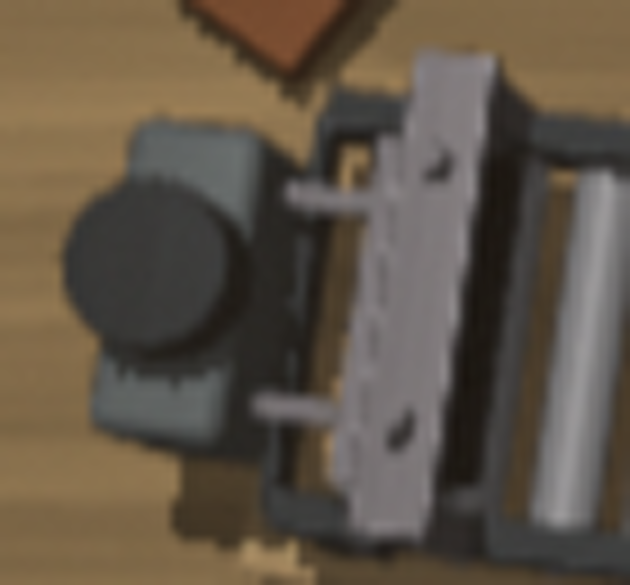

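Request:
{"api": "step_arm", "payload": {"targets": [[0.02, 0, 0, 0, 0, 0, 0], [0.04, 0, 0, 0, 0, 0, 0], [0.06, 0, 0, 0, 0, 0, 0], [0.08, 0, 0, 0, 0, 0, 0], [0.1, 0, 0, 0, 0, 0, 0], [0.12, 0, 0, 0, 0, 0, 0], [0.14, 0, 0, 0, 0, 0, 0], [0.16, 0, 0, 0, 0, 0, 0], [0.18, 0, 0, 0, 0, 0, 0], [0.2, 0, 0, 0, 0, 0, 0]]}}

```text
t: 15.65
tool_pos: [601.5, 6.7, 91.5]
ee_rot: [[0.12, 0.993, -0.017], [0.983, -0.122, -0.139], [-0.14, -0.0, -0.99]]
force: [0.3, -0.3, 0.7]
gripper_width: 0.501
```

Run:
```python
from h import *
binfo()
```

```text
t 15.65 bed x -188.86 y -1.52 z 5.31 push 0.32 F [ 0.319 -0.266  0.689] M [-0.194  0.048  0.026]
```

Request:
{"api": "step_arm", "payload": {"targets": [[0.02, 0, 0, 0, 0, 0, 0], [0.04, 0, 0, 0, 0, 0, 0], [0.06, 0, 0, 0, 0, 0, 0], [0.08, 0, 0, 0, 0, 0, 0], [0.1, 0, 0, 0, 0, 0, 0], [0.12, 0, 0, 0, 0, 0, 0], [0.14, 0, 0, 0, 0, 0, 0], [0.16, 0, 0, 0, 0, 0, 0], [0.18, 0, 0, 0, 0, 0, 0], [0.2, 0, 0, 0, 0, 0, 0]]}}

```text
t: 16.9
tool_pos: [601.8, 8.7, 91.3]
ee_rot: [[0.121, 0.993, -0.017], [0.983, -0.122, -0.139], [-0.14, 0.0, -0.99]]
force: [-1.3, -2.3, 0.5]
gripper_width: 0.499
```

Run:
```python
from h import *
binfo()
```

```text
t 16.9 bed x -186.86 y -1.57 z 5.34 push 2.47 F [-1.288 -2.286  0.502] M [-0.206  0.138 -0.068]
```

Request:
{"api": "step_arm", "payload": {"targets": [[0.02, 0, 0, 0, 0, 0, 0], [0.04, 0, 0, 0, 0, 0, 0], [0.06, 0, 0, 0, 0, 0, 0], [0.08, 0, 0, 0, 0, 0, 0], [0.1, 0, 0, 0, 0, 0, 0], [0.12, 0, 0, 0, 0, 0, 0], [0.13, 0, 0, 0, 0, 0, 0], [0.14, 0, 0, 0, 0, 0, 0], [0.15, 0, 0, 0, 0, 0, 0], [0.15, 0, 0, 0, 0, 0, 0]]}}

```text
t: 18.15
tool_pos: [602.0, 10.1, 91.1]
ee_rot: [[0.121, 0.993, -0.017], [0.983, -0.122, -0.139], [-0.14, 0.0, -0.99]]
force: [-1.0, -1.6, -0.5]
gripper_width: 0.502
```

Run:
```python
from h import *
binfo()
```

```text
t 18.15 bed x -185.38 y -1.59 z 5.34 push 1.57 F [-0.965 -1.553 -0.546] M [-0.101  0.121 -0.047]
```

Request:
{"api": "step_arm", "payload": {"targets": [[0.02, 0, 0, 0, 0, 0, 0], [0.04, 0, 0, 0, 0, 0, 0], [0.06, 0, 0, 0, 0, 0, 0], [0.08, 0, 0, 0, 0, 0, 0], [0.1, 0, 0, 0, 0, 0, 0], [0.12, 0, 0, 0, 0, 0, 0], [0.13, 0, 0, 0, 0, 0, 0], [0.14, 0, 0, 0, 0, 0, 0], [0.15, 0, 0, 0, 0, 0, 0], [0.15, 0, 0, 0, 0, 0, 0]]}}

```text
t: 19.4
tool_pos: [602.2, 11.6, 90.9]
ee_rot: [[0.121, 0.993, -0.017], [0.983, -0.122, -0.139], [-0.14, 0.0, -0.99]]
force: [-1.7, -0.5, -0.1]
gripper_width: 0.501
```

Run:
```python
from h import *
binfo()
```

```text
t 19.4 bed x -183.88 y -1.60 z 5.34 push 0.65 F [-1.727 -0.461 -0.1  ] M [-0.143  0.094  0.027]
```

Request:
{"api": "step_arm", "payload": {"targets": [[0.02, 0, 0, 0, 0, 0, 0], [0.04, 0, 0, 0, 0, 0, 0], [0.06, 0, 0, 0, 0, 0, 0], [0.08, 0, 0, 0, 0, 0, 0], [0.1, 0, 0, 0, 0, 0, 0], [0.12, 0, 0, 0, 0, 0, 0], [0.13, 0, 0, 0, 0, 0, 0], [0.14, 0, 0, 0, 0, 0, 0], [0.15, 0, 0, 0, 0, 0, 0], [0.15, 0, 0, 0, 0, 0, 0]]}}

```text
t: 20.65
tool_pos: [602.4, 13.1, 90.7]
ee_rot: [[0.12, 0.993, -0.017], [0.983, -0.122, -0.139], [-0.14, 0.0, -0.99]]
force: [-0.4, -1.7, -0.2]
gripper_width: 0.494
```

Run:
```python
from h import *
binfo()
```

```text
t 20.65 bed x -182.36 y -1.61 z 5.35 push 1.68 F [-0.417 -1.684 -0.196] M [-0.157  0.142 -0.094]
```

Request:
{"api": "step_arm", "payload": {"targets": [[0.02, 0, 0, 0, 0, 0, 0], [0.04, 0, 0, 0, 0, 0, 0], [0.06, 0, 0, 0, 0, 0, 0], [0.08, 0, 0, 0, 0, 0, 0], [0.1, 0, 0, 0, 0, 0, 0], [0.12, 0, 0, 0, 0, 0, 0], [0.14, 0, 0, 0, 0, 0, 0], [0.15, 0, 0, 0, 0, 0, 0], [0.16, 0, 0, 0, 0, 0, 0], [0.16, 0, 0, 0, 0, 0, 0]]}}

```text
t: 21.9
tool_pos: [602.3, 13.5, 90.6]
ee_rot: [[0.121, 0.993, -0.018], [0.983, -0.122, -0.14], [-0.141, -0.001, -0.99]]
force: [-3.1, -11.2, 2.4]
gripper_width: 0.499
```

Run:
```python
from h import *
binfo()
```

```text
t 21.9 bed x -181.96 y -1.48 z 5.35 push 11.68 F [ -3.078 -11.169   2.382] M [-1.723  0.368 -0.05 ]
```

Request:
{"api": "step_arm", "payload": {"targets": [[0.01, 0, 0, 0, 0, 0, 0], [0.02, 0, 0, 0, 0, 0, 0], [0.03, 0, 0, 0, 0, 0, 0], [0.03, 0, 0, 0, 0, 0, 0], [0.03, 0, 0, 0, 0, 0, 0], [0.03, 0, 0, 0, 0, 0, 0], [0.03, 0, 0, 0, 0, 0, 0], [0.03, 0, 0, 0, 0, 0, 0], [0.03, 0, 0, 0, 0, 0, 0], [0.03, 0, 0, 0, 0, 0, 0]]}}

```text
t: 23.15
tool_pos: [602.3, 13.5, 90.6]
ee_rot: [[0.121, 0.993, -0.018], [0.983, -0.122, -0.14], [-0.141, -0.001, -0.99]]
force: [-3.5, -13.0, 2.7]
gripper_width: 0.501
```

Run:
```python
from h import *
binfo()
```

```text
t 23.15 bed x -181.95 y -1.43 z 5.32 push 13.56 F [ -3.515 -12.988   2.65 ] M [-2.07   0.475 -0.098]
```

Run:
```python
from h import *
s=ctrl.get_state()
XBx=np.array([.955,-.296,0]);C=np.array([549,376.7,0])
p=C-52*XBx
for z in(200,72): print(row(p+[0,0,z],Rdown(1.27)))
```

```text
[ 34.407 -14.845 -15.955   0.012   0.142   0.178]
[ 36.217 -14.835  -3.283   0.012   0.142   0.178]
```

Request:
{"api": "step_arm", "payload": {"targets": [[-0.3, 0, 0, 0, 0, 0, 0], [-0.7, 0, 0, 0, 0, 0, 0], [-1.2, 0, 0, 0, 0, 0, 0], [-1.5, 0, 0, 0, 0, 0, 0], [-1.5, 0, -1, 0, 0, 0, 0], [-1.5, 0, -3, 0, 0, 0, 0], [-1.5, 0, -6, 0, 0, 0, 0.5], [-1.5, 0, -9, 0, 0, 0, 1], [-1.5, 0, -11, 0, 0, 0, 1], [-1.5, 0, -12, 0, 0, 0, 1]]}}

```text
t: 24.4
tool_pos: [603.1, 17.2, 213.0]
ee_rot: [[0.12, 0.993, -0.015], [0.983, -0.121, -0.139], [-0.139, 0.002, -0.99]]
force: [0.1, 0.3, 0.1]
gripper_width: -0.002
```

Run:
```python
from h import *
info()
XBx=np.array([.955,-.296,0]);C=np.array([549,376.7,0])
p=C-52*XBx
print(row(p+[0,0,200],Rdown(1.27)))
cv2.imwrite("pics/i1.png",cv2.resize(capture("top")[145:270,240:440,::-1],None,fx=4.,fy=4.,interpolation=cv2.INTER_CUBIC))
cv2.imwrite("pics/i2.png",cv2.resize(capture("side")[100:340,200:440,::-1],None,fx=2.5,fy=2.5,interpolation=cv2.INTER_CUBIC))
```

```text
t 24.4 pos [603.064  17.197 212.986] st [ 93.101  -1.766 212.986] yaw 1.4488520786402392 F [0.077 0.263 0.061] Fst 0.27064691216972586 -0.044827405504315944 w -0.0021930488031716208
[ 35.78  -14.848  -3.752   0.014   0.139   0.179]
```

View pics/i1.png

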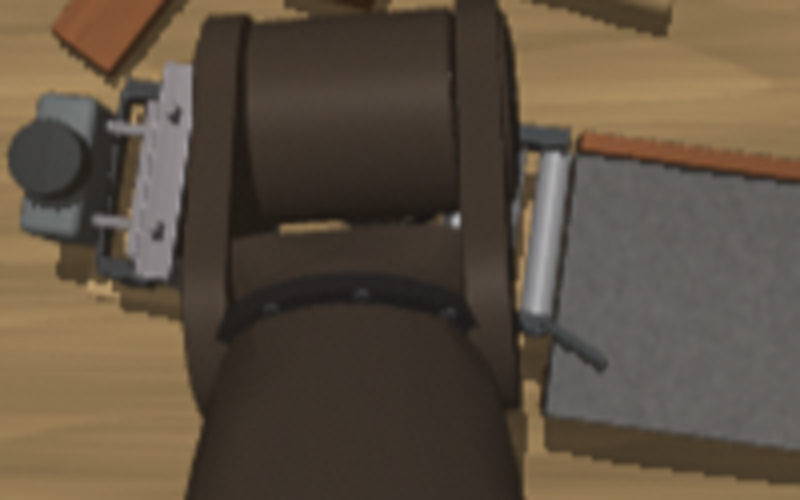

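View pics/i2.png

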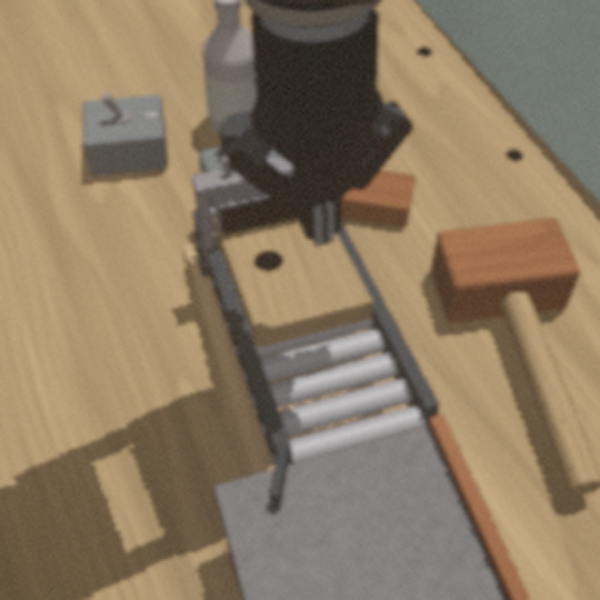

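Request:
{"api": "step_arm", "payload": {"targets": [[3, -1.2, -0.7, 0, 0.02, 0.02, 1], [7.2, -3, -1, 0, 0.05, 0.05, 1], [11.8, -5, -1.3, 0, 0.07, 0.07, 1], [16.4, -7, -1.8, 0, 0.09, 0.09, 1], [21, -9, -2.3, 0, 0.11, 0.11, 1], [25.6, -10.8, -2.8, 0, 0.13, 0.13, 1], [30, -12.6, -3.2, 0, 0.139, 0.16, 1], [33.5, -14, -3.5, 0.01, 0.139, 0.179, 1], [35.8, -14.8, -3.7, 0.01, 0.139, 0.179, 1], [35.8, -14.8, -3.7, 0.01, 0.139, 0.179, 1]]}}

```text
t: 25.75
tool_pos: [499.2, 392.7, 197.1]
ee_rot: [[0.295, 0.956, 0.002], [0.956, -0.295, -0.002], [-0.001, 0.002, -1.0]]
force: [-0.7, -1.0, -0.3]
gripper_width: 0.004
```

Run:
```python
from h import *
info()
XBx=np.array([.955,-.296,0]);C=np.array([549,376.7,0])
for x in(-52,-35,-9):print(row(C+x*XBx+[0,0,72],Rdown(1.27)))
a=capture("side")[:,:,::-1];cv2.imwrite("pics/j1.png",cv2.resize(a[60:310,180:400],None,fx=2.4,fy=2.4,interpolation=cv2.INTER_CUBIC))
cv2.imwrite("pics/j2.png",cv2.resize(capture("top")[110:290,150:480,::-1],None,fx=2.4,fy=2.4,interpolation=cv2.INTER_CUBIC))
```

```text
t 25.75 pos [499.234 392.726 197.106] st [453.234 146.92  197.106] yaw 1.2717635620149585 F [-0.699 -0.97  -0.266] Fst -1.0475841787187679 0.576061947615896 w 0.0035702532790757103
[-0.041  0.002 12.511  0.002  0.001  0.002]
[-0.043  1.702 12.514  0.002  0.001  0.002]
[-0.047  4.302 12.52   0.002  0.001  0.002]
```

View pics/j1.png

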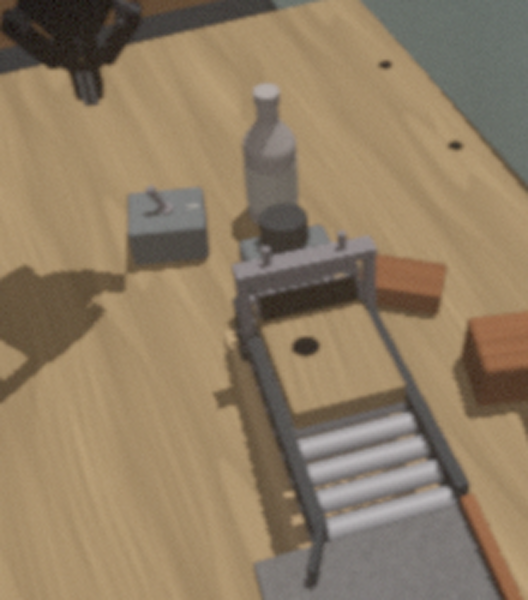

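View pics/j2.png

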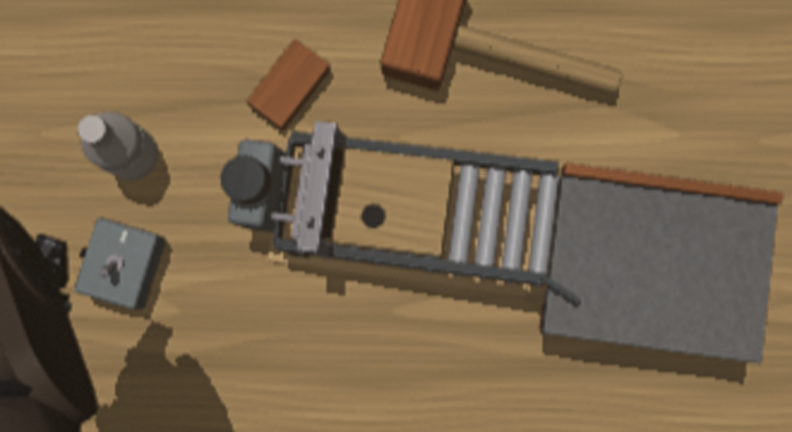

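Run:
```python
from h import *
print(proj("side",[499,393,197]),proj("top",[499,393,197]))
# bottle cap
T=lambda x,y:(150+x/2.4,110+y/2.4); S=lambda x,y:(180+x/2.4,60+y/2.4)
print("cap",tri(("top",T(92,129)),("side",S(265,92))))
# panel tail top edge mid in top view (z of tail top ~ bed -171,22)
for q in [(455,161),(443,262)]:
  z=106.
  p=tost(onz("top",T(*q),z)); print(p, "bed x",(p[0]-268.8-22*np.sin(.1396))/np.cos(.1396))
```

```text
[217.082 102.074] [174.175 237.211]
cap (array([672.893, 375.181, 169.343]), np.float64(2.71742355457783))
[ 98.438 -51.141 106.   ] bed x -175.12711247380616
[ 97.417  54.14  106.   ] bed x -176.15777022288117
```

Request:
{"api": "step_arm", "payload": {"targets": [[0, 0, 4, 0, 0, 0, 1], [0, 0, 8, 0, 0, 0, 1], [0, 0, 11, 0, 0, 0, 1], [0, 0, 12.5, 0, 0, 0, 1], [0, 0.3, 12.5, 0, 0, 0, 1], [0, 0.6, 12.5, 0, 0, 0, 1], [0, 0.9, 12.5, 0, 0, 0, 1], [0, 1.2, 12.5, 0, 0, 0, 1], [0, 1.2, 12.5, 0, 0, 0, 1], [0, 1.2, 12.5, 0, 0, 0, 1]]}}

```text
t: 27.1
tool_pos: [511.4, 388.1, 73.1]
ee_rot: [[0.297, 0.955, 0.002], [0.955, -0.297, -0.001], [-0.001, 0.003, -1.0]]
force: [0.4, 0.2, 0.3]
gripper_width: 0.003
```

Run:
```python
from h import *
info()
a=capture("side")[:,:,::-1];cv2.imwrite("pics/k1.png",cv2.resize(a[90:190,190:310],None,fx=5,fy=5,interpolation=cv2.INTER_CUBIC))
```

```text
t 27.1 pos [511.387 388.125  73.061] st [450.143 134.298  73.061] yaw 1.269744144514393 F [0.438 0.202 0.281] Fst 0.25376525336846245 -0.410176710507943 w 0.0033256947221538364
```

View pics/k1.png

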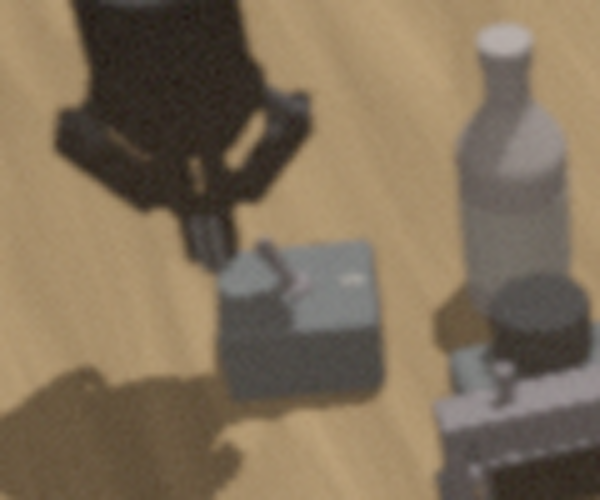

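Request:
{"api": "step_arm", "payload": {"targets": [[0, 0.4, 0, 0, 0, 0, 1], [0, 0.8, 0, 0, 0, 0, 1], [0, 1.1, 0, 0, 0, 0, 1], [0, 1.4, 0, 0, 0, 0, 1], [0, 1.7, 0, 0, 0, 0, 1], [0, 2.0, 0, 0, 0, 0, 1], [0, 2.3, 0, 0, 0, 0, 1], [0, 2.6, 0, 0, 0, 0, 1], [0, 2.9, 0, 0, 0, 0, 1], [0, 3.1, 0, 0, 0, 0, 1]]}}

```text
t: 28.4
tool_pos: [541.3, 378.8, 73.0]
ee_rot: [[0.297, 0.955, 0.002], [0.955, -0.297, -0.001], [-0.001, 0.003, -1.0]]
force: [0.4, 0.1, -1.0]
gripper_width: 0.0
```

Run:
```python
from h import *
info()
a=capture("side")[:,:,::-1];cv2.imwrite("pics/k2.png",cv2.resize(a[90:190,190:310],None,fx=5,fy=5,interpolation=cv2.INTER_CUBIC))
```

```text
t 28.4 pos [541.252 378.841  73.017] st [444.556 103.527  73.017] yaw 1.2696562901807 F [ 0.424  0.053 -0.962] Fst 0.10420429183941385 -0.4142467025368469 w 0.000459326116962759
```

View pics/k2.png

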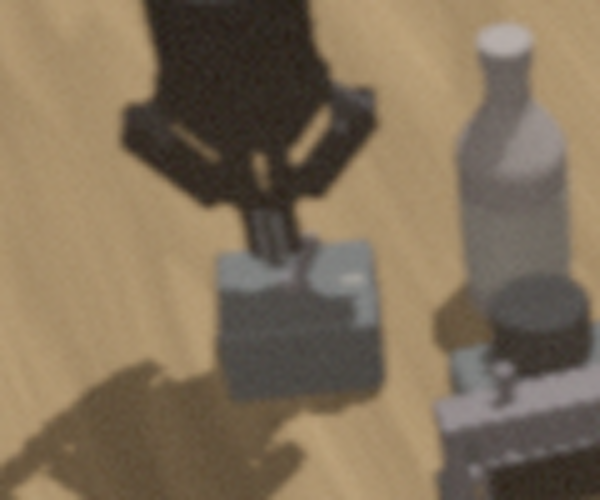

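Toggle at (300,265) now leans right and no force remains: it has snapped over. I retract back and up, then check.

Request:
{"api": "step_arm", "payload": {"targets": [[0, -0.8, 0, 0, 0, 0, 1], [0, -1.8, 0, 0, 0, 0, 1], [0, -3, 0, 0, 0, 0, 1], [0, -3.5, -3, 0, 0, 0, 1], [0, -4, -7, 0, 0, 0, 1], [0, -5, -11, 0, 0, 0, 1], [0, -7, -14, 0, 0, 0, 1], [0, -8, -15, 0, 0, 0, 1], [0, -9, -15, 0, 0, 0, 1], [0, -9, -15, 0, 0, 0, 1]]}}

```text
t: 29.7
tool_pos: [453.9, 405.8, 221.5]
ee_rot: [[0.296, 0.955, 0.001], [0.955, -0.296, -0.002], [-0.002, 0.001, -1.0]]
force: [0.3, 0.8, 0.1]
gripper_width: -0.002
```

Run:
```python
from h import *
info()
a=capture("side")[:,:,::-1];cv2.imwrite("pics/l1.png",cv2.resize(a[100:300,220:440],None,fx=3,fy=3,interpolation=cv2.INTER_CUBIC))
b=capture("top")[:,:,::-1];cv2.imwrite("pics/l2.png",cv2.resize(b[110:290,150:480],None,fx=2.4,fy=2.4,interpolation=cv2.INTER_CUBIC))
```

```text
t 29.7 pos [453.916 405.783 221.537] st [460.688 193.489 221.537] yaw 1.2703438420770135 F [0.33  0.843 0.054] Fst 0.8769066026354175 -0.2255307458890923 w -0.0022996705591539486
```

View pics/l1.png

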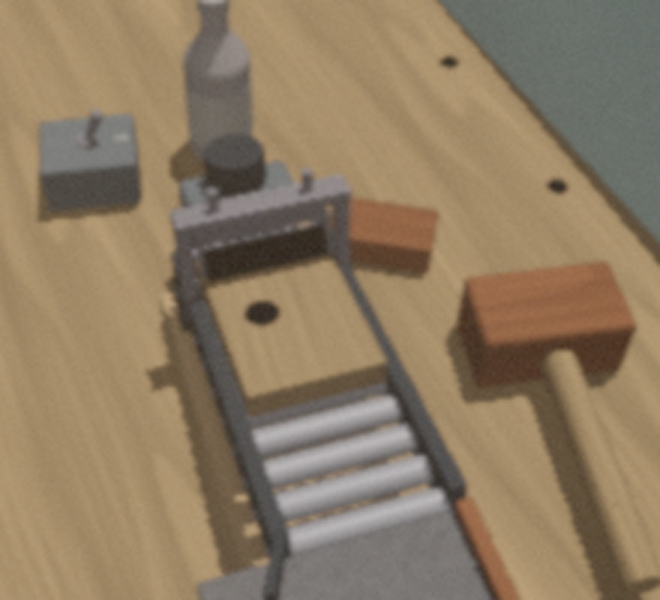

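View pics/l2.png

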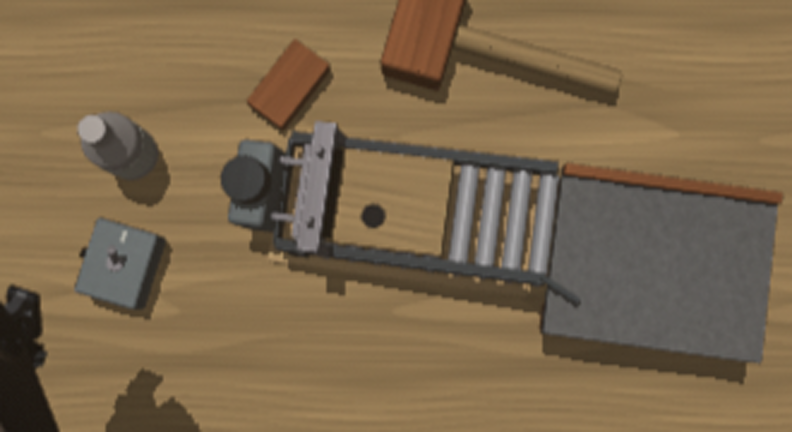

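Run:
```python
from station import ctrl
print(ctrl.job_done(), ctrl.get_state()['t'])
```

```text
the job is handed in; nothing more can be done
the job is handed in; nothing more can be done
```

The job is done and handed in at about 30 s. The panel is home against the stop bar, and the toggle was flipped to its other side after that.

- **Panel:** I pushed it square against the fence (about 6 N) and then over the crest, and it ran down to the hold-down roller by itself. I pushed it under the roller in small steps. It was advancing at 1–3 N until the push jumped to 11.7 N, then settled at 13.6 N with no further movement, so it is on the bar without being rammed.
- **Toggle:** I flipped it with the shut fingers. The side view shows it leaning to the other side, towards the white mark. No force was left on the fingers afterwards.
- **Last checks:** The final pictures show the panel unmoved since it was pressed home, and the mallet, bottle and offcut where they were. The arm is clear of everything.
- **Small disagreement:** The top camera put the panel's tail at about bed x −175 to −176 mm. The arm's reading implies about −171 mm. I trusted the force reading for "home", since the camera calibration and my pixel picking are only good to a few mm.

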